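# Make up two craft kits from the stock on the table

### The arm

A 6-joint arm with a two-finger parallel gripper is mounted at the origin on the work surface. World frame = base frame: x ahead of the robot, y to its left, z up, the work surface at z = 0. Lengths are in mm, angles in rad, forces in N, time in s.
With the tool pointing down it reaches from about 325 to 875 mm from the base axis. Payload 4.4 kg.
Tool frame: the origin (TCP) lies on the centre line of the jaws, within the pads' length; the fingertips stand ahead of it and the grasp point (between the pads) lies 6 mm ahead of it (ctrl.tcp_to_tips is the z of the fingertips in the tool frame, in mm); z points along the fingers, y is the direction in which the jaws open and shut (so a half turn about z gives the same grasp; the last joint's range is limited). The gripper opens to 85 mm and grips with 20 to 120 N. Pads are 22 mm wide; open, the fingers measure 114 mm over their backs; the gripper's body (76 mm by 85 mm) begins 54 mm behind the grasp point. The pads swing forward as they close: fully open they stand 13 mm farther back than shut.
Start: joints at [-1.474, 0.207, 1.542, -0, 1.393, -0.15], TCP at [141.018, -557.442, 256.282] pointing down, gripper open.
Joint ranges: [-2.73, 2.73], [-0.86, 2.22], [0.23, 2.46], [-1.11, 4.25], [0.08, 2.63], [-2.82, 2.82]. Speed limits (rad/s): [2.79, 2.79, 3.14, 3.14, 3.14, 3.14].

### API

Orientations are given as a 3x3 rotation matrix whose columns are the frame's x, y, z axes.
In Python, from plant import ctrl, sensors, optics gives the robot as it stands. Calls block until the motion is done:
- ctrl.move_ptp(position, orientation): joint-space move of the TCP to a pose.
- ctrl.move_l(position, rot=None, vel=150, threshold=None): straight line of the TCP; rot=None keeps the orientation; vel is the mean speed in mm/s. With threshold (N) it stops when the force on the tool has changed by that much, and returns True; else False.
- ctrl.set_joints(angles): joint-space move.
- ctrl.gripper_to(opening, force=None): finger opening in mm; force is the grip in N (None keeps the last); returns when the fingers have stopped.
- ctrl.hold(seconds).
- ctrl.solve_ik(position, orientation): joint angles nearest the present ones, or None.
- sensors.read_state(): the state.
- optics.grab_frame(name): name is "side" or "top" or "wrist"; returns (picture, depth): 384x512x3 uint8, red, green, blue; 384x512 float32, mm along the optical axis (not along the pixel's ray), 0 where there is no reading.
- optics.camera_params(name): a dict with "mtx" (3x3 intrinsics, pixels), "k1" (the pictures are not rectified: a ray, as slopes to the right and down, at radius r is drawn at 1 + k1 r^2 times it, then the intrinsics apply), "R" (3x3) and "t" (3): a world point X has camera coordinates R X + t; the wrist camera has in their place "T_tool_cam" (4x4, takes a point from camera to tool coordinates, whose origin is the TCP and whose axes are the flange's). Camera axes: x right, y down, z forward; pixel columns grow to the right and rows downward; lengths in mm; the calibration is good to about 2 mm. A picture is of the moment at which its call begins: read the wrist's pose just before it. camera_params takes no time and is no camera call.
A pose or a line that the arm cannot do raises ctrl.MotionError and nothing moves.
- ctrl.finish_job(): hands the job in, once; it reports no verdict.
The state is a dict: "t": time; "q": joint angles; "qvel": joint speeds; "tau": joint torques, N m; "eef_pos": TCP position; "eef_rot": TCP orientation; "force": force on the tool from outside, world axes, zero at the start; "wrist_torque": the same for the moment, N m; "grip_width": finger opening in mm.
Only numpy, scipy, OpenCV 4.12 (cv2) and the standard library are available. Lean on these libraries where they do the work, as an engineer would, in place of code of your own. Each camera call takes 0.05 s, during which the arm holds its last target.

### The job

Make up two craft kits from the stock on the table. The printing kit goes into the tray with two compartments: the hand stamp and the short cardboard tube; the flower kit goes into the tray with three compartments: the glue pot in the middle, with the tall cardboard tube and the paper punch in the compartments either side of it. Stand each thing upright on the tray's floor, one to a compartment, keep the glue pot upright all the time, and do not disturb the mug.

Things in the scene. Friction and masses are not known exactly. Their poses are not given: they have to be found in the camera images.
- tray_two: the smaller kit tray: shallow plywood tray with TWO equal compartments side by side, 82 x 159 mm outside, 18 mm high, fixed to the table. Origin: centre of its underside (table height), z up, x across the tray, y along its row of compartments. Floor 5 mm thick, walls and divider 5 mm. Each compartment is 72 x 72 mm; their centres lie at y = -38.5 and +38.5 mm.
- tray_three: the larger kit tray: shallow plywood tray with THREE equal compartments in a row, 82 x 236 mm outside, 18 mm high, fixed to the table. Origin: centre of its underside (table height), z up, x across the tray, y along its row of compartments. Floor 5 mm thick, walls and dividers 5 mm. Each compartment is 72 x 72 mm; their centres lie at y = -77, 0 and +77 mm.
- tube_tall_mid (a point): the tall cardboard tube, open at both ends, standing upright: outside diameter 44 mm, wall 3 mm, 85 mm tall. Point at its centre, half-way up (42.5 mm above its foot), z up the tube.
- tube_short_mid (a point): the short cardboard tube, open at both ends, standing upright: outside diameter 44 mm, wall 3 mm, 52 mm tall. Point at its centre, half-way up (26 mm above its foot), z up the tube.
- stamp_mid (a point): the hand stamp: square wooden base 42 x 42 x 20 mm with a rubber sole, standing on it, and above the base on a thin neck (diameter 20 mm) a round wooden knob of 32 mm diameter whose straight side runs from 38 to 62 mm above the foot; 66 mm tall in all. Point on its axis, half-way up (33 mm above its foot), z up; x and y along the base's sides.
- glue_pot_mid (a point): the round white plastic glue pot, standing: body 48 mm in diameter, ribbed screw cap 52 mm in diameter from 30 mm up to the top, 56 mm tall. Point on its axis, half-way up (28 mm above its foot), z up.
- punch_mid (a point): the paper punch: a grey block 40 mm (its x) by 50 mm (its y) and 44 mm high with a black press button 26 x 30 mm on top, 54 mm tall in all, standing on its flat foot. Point at its centre, 27 mm above its foot, z up.
- mug: a plain white mug with a handle, 74 mm across, 80 mm tall, standing at the back of the table; not part of the job. Origin: centre of its underside.
There are look-alikes about, which are no part of the job. Leave any turquoise look-alike of the part that bears glue_pot_mid alone. What is shaped like the part that bears stamp_mid but red is not meant.

How it is judged (in metres and radians):
At the end, for the whole second after the job is handed in: Two-compartment tray: stamp and short tube, one in each. Three-compartment tray: glue pot in the middle, tall tube and punch in the outer two, either way round. Each stands on the tray floor (within 5 mm), upright within 0.15 rad, released, at rest; the mug within 20 mm of its start (x of stamp_mid in the frame of tray_two between -0.03 and 0.03 m and y of stamp_mid in the frame of tray_two between -0.075 and 0.075 m and z of stamp_mid in the frame of tray_two between 0.032 and 0.043 m and angle between each of stamp_mid, tube_short_mid, tube_tall_mid, punch_mid, glue_pot_mid's own z axis and vertical below 0.15 rad and linear speed of each of stamp, tube_short, tube_tall, punch, glue_pot below 0.02 m/s and x of tube_short_mid in the frame of tray_two between -0.03 and 0.03 m and y of tube_short_mid in the frame of tray_two between -0.075 and 0.075 m and z of tube_short_mid in the frame of tray_two between 0.025 and 0.036 m and ((y of stamp_mid in the frame of tray_two above 0.01 m and y of tube_short_mid in the frame of tray_two below -0.01 m) or (y of tube_short_mid in the frame of tray_two above 0.01 m and y of stamp_mid in the frame of tray_two below -0.01 m)) and x of tube_tall_mid in the frame of tray_three between -0.03 and 0.03 m and y of tube_tall_mid in the frame of tray_three between -0.113 and 0.113 m and z of tube_tall_mid in the frame of tray_three between 0.0415 and 0.0525 m and x of punch_mid in the frame of tray_three between -0.03 and 0.03 m and y of punch_mid in the frame of tray_three between -0.113 and 0.113 m and z of punch_mid in the frame of tray_three between 0.026 and 0.037 m and ((y of tube_tall_mid in the frame of tray_three above 0.045 m and y of punch_mid in the frame of tray_three below -0.045 m) or (y of punch_mid in the frame of tray_three above 0.045 m and y of tube_tall_mid in the frame of tray_three below -0.045 m)) and x of glue_pot_mid in the frame of tray_three between -0.03 and 0.03 m and y of glue_pot_mid in the frame of tray_three between -0.025 and 0.025 m and z of glue_pot_mid in the frame of tray_three between 0.027 and 0.038 m and distance of mug from where it was at the start of the episode below 0.02 m); the robot touches nothing.
It fails at once if the glue pot is tipped over (more than 0.6 rad) (angle between glue_pot_mid's own z axis and vertical above 0.6 rad).
It fails at once if the mug is pushed more than 20 mm or tipped (distance of mug from where it was at the start of the episode above 0.02 m or angle between mug's own z axis and vertical above 0.3 rad).
It also fails if it takes over 125 s, if anything falls off the work surface, if the arm or the gripper's body presses on something with over 40 N, if the wrist force passes 120 N, or if a joint passes its speed limit or range.

## Working session

There is one attempt and no reset: what is moved stays moved. The work goes in short steps, each a Python script; the robot and the scene stay as the last script left them, time stands still between calls to the robot, and variables do not carry over. Pictures are saved under pics/ and viewed, and the job is handed in when it is done.

```bash
ls; mkdir -p pics
python3 - <<'E'
from plant import ctrl, sensors, optics
import cv2, numpy as np
for n in ["top","side"]:
    p,d=optics.grab_frame(n); cv2.imwrite(f"pics/{n}0.png",p[:,:,::-1]); np.savez(f"{n}0.npz",p=p,d=d)
    c=optics.camera_params(n); print(n,c)
print(optics.camera_params("wrist"),ctrl.tcp_to_tips, sensors.read_state()["t"])
E
```

```text
pics
top {'mtx': array([[393.01442476,   0.        , 259.09447788],
       [  0.        , 393.01442476, 188.2646061 ],
       [  0.        ,   0.        ,   1.        ]]), 'k1': 0.042737065989367315, 'R': array([[-0.00403678, -0.99998399, -0.00396582],
       [-0.99429902,  0.00443634, -0.1065353 ],
       [ 0.10655119,  0.00351315, -0.99430101]]), 't': array([ -15.40242739,  632.69254112, 1053.22613094])}
side {'mtx': array([[481.51040447,   0.        , 258.01090976],
       [  0.        , 481.51040447, 189.48873385],
       [  0.        ,   0.        ,   1.        ]]), 'k1': -0.13165603757996586, 'R': array([[ 0.98129555, -0.19203659, -0.01345307],
       [-0.12569055, -0.58620256, -0.8003552 ],
       [ 0.14581127,  0.78707592, -0.59937515]]), 't': array([-590.7857158 ,  102.35713327,  989.922642  ])}
{'mtx': array([[290.19680933,   0.        , 255.1805186 ],
       [  0.        , 290.19680933, 193.16355093],
       [  0.        ,   0.        ,   1.        ]]), 'k1': -0.05641426641965868, 'T_tool_cam': array([[ 7.00876050e-04, -9.60764489e-01, -2.77364571e-01,
         6.95062293e+01],
       [ 9.99999164e-01,  9.74650342e-04, -8.49185506e-04,
        -7.45984378e-01],
       [ 1.08620075e-03, -2.77363744e-01,  9.60764370e-01,
        -1.16007269e+02],
       [ 0.00000000e+00,  0.00000000e+00,  0.00000000e+00,
         1.00000000e+00]])} 25.0 0.1
```

View pics/top0.png

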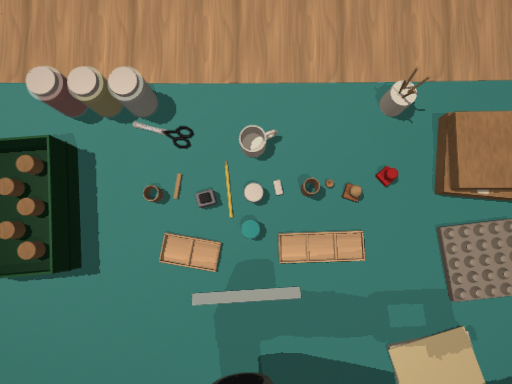

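View pics/side0.png

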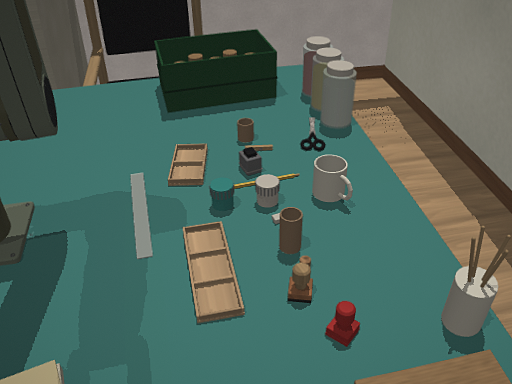

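Top view (side view agrees):
- Short tube at (152,193), punch at (206,198), tall tube at (311,186).
- Pots: white at (254,192) and turquoise at (251,229). The white one is meant.
- Stamps: wooden at (353,192) and red at (388,176). The wooden one is meant.
- Trays: two-compartment at (191,252), three-compartment at (321,247). The mug is at (254,140).

Next I'll confirm in an enlarged crop and compute positions from depth.

```bash
cat > h.py <<'E'
import numpy as np, cv2
from plant import ctrl, sensors, optics
def cloud(p,d,c,Twc=None):
    h,w=d.shape; u,v=np.meshgrid(np.arange(w),np.arange(h))
    pts=np.stack([u,v],-1).reshape(-1,1,2).astype(np.float64)
    n=cv2.undistortPoints(pts,c["mtx"],np.array([c["k1"],0,0,0.])).reshape(h,w,2)
    X=np.dstack([n*d[...,None],d])
    if Twc is None: return (X-c["t"])@c["R"]
    return X@Twc[:3,:3].T+Twc[:3,3]
E
python3 - <<'E'
from h import *
z=np.load("top0.npz"); p,d=z["p"],z["d"]; W=cloud(p,d,optics.camera_params("top")); np.save("W0.npy",W)
z=np.load("side0.npz"); S=cloud(z["p"],z["d"],optics.camera_params("side")); np.save("S0.npy",S)
cv2.imwrite("pics/crop0.png",cv2.resize(p[160:280,130:410,::-1],None,fx=2.85,fy=2.85,interpolation=cv2.INTER_CUBIC))
for n,b in dict(short=(140,180,166,208),punch=(192,186,220,212),pot=(242,180,266,204),tall=(298,174,322,200),stamp=(340,178,366,206),cork=(324,177,336,190),turq=(240,218,264,242),eraser=(272,178,286,198)).items():
    P=W[b[1]:b[3],b[0]:b[2]].reshape(-1,3); P=P[P[:,2]>12]
    zt=np.percentile(P[:,2],97); T=P[P[:,2]>zt-5]
    (c,r)=cv2.minEnclosingCircle(T[:,:2].astype(np.float32))
    print(n,"ztop",zt.round(1),"mean",T.mean(0).round(1),"circ",np.round(c,1),round(r,1),"rect",cv2.minAreaRect(T[:,:2].astype(np.float32)),len(T))
E
```

```text
short ztop 54.5 mean [613.6 258.8 118.1] circ [574.9 136.3] 168.5 rect ((562.5879516601562, 141.49105834960938), (336.7208557128906, 42.46636962890625), 67.15833282470703) 48
punch ztop 55.8 mean [601.7 122.3 100.4] circ [563.5  61.4] 95.5 rect ((558.6502685546875, 64.91343688964844), (189.56626892089844, 34.96815490722656), 53.81394958496094) 90
pot ztop 59.7 mean [617.8  -4.3  68.7] circ [580.7 -11.8] 64.7 rect ((583.7459716796875, -18.954971313476562), (125.42264556884766, 47.22954177856445), 23.1612548828125) 174
tall ztop 89.1 mean [ 620.1 -137.8  211.4] circ [581.9 -97.1] 99.5 rect ((578.7843627929688, -100.32418060302734), (40.7891845703125, 198.72853088378906), 44.553409576416016) 41
stamp ztop 68.2 mean [ 618.8 -271.2   90.9] circ [ 570.1 -156.2] 144.5 rect ((565.0758666992188, -158.53076171875), (28.694395065307617, 288.37542724609375), 25.143198013305664) 83
cork ztop 22.8 mean [ 647.8 -216.5   20.3] circ [ 647.3 -215.7] 10.3 rect ((648.1582641601562, -215.27284240722656), (19.628177642822266, 17.242124557495117), 88.04926300048828) 35
turq ztop 59.0 mean [522.    5.7  56.2] circ [521.7   6.3] 26.1 rect ((521.9959716796875, 6.659414291381836), (48.29077911376953, 50.535274505615234), 89.75894165039062) 229
eraser ztop 17.7 mean [633.9 -70.6  49.6] circ [587.3 -48.1] 75.2 rect ((584.861328125, -56.62083053588867), (29.864240646362305, 149.85525512695312), 74.2485122680664) 31
```

View pics/crop0.png

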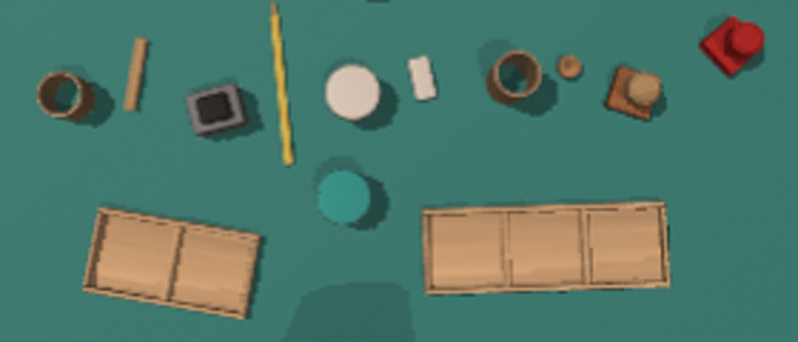

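```bash
cat >> h.py <<'E'
def rays(uv,c):
    n=cv2.undistortPoints(np.asarray(uv,float).reshape(-1,1,2),c["mtx"],np.array([c["k1"],0,0,0.])).reshape(-1,2)
    D=np.c_[n,np.ones(len(n))]@c["R"]; return -c["R"].T@c["t"],D
def onplane(uv,c,z):
    C,D=rays(uv,c); return C+D*((z-C[2])/D[:,2])[:,None]
E
python3 - <<'E'
from h import *
z=np.load("top0.npz"); p,d=z["p"],z["d"]; W=np.load("W0.npy"); S=np.load("S0.npy"); c=optics.camera_params("top")
sd=np.load("side0.npz")["d"]
print("cam",-c["R"].T@c["t"])
print("table z",np.median(W[200:240,100:150][d[200:240,100:150]>0][:,2]), W[200:240,100:150,2].std())
P=W[d>0]; Q=S[sd>0]
for n,(x,y,h) in dict(short=(613,259,52),punch=(601,125,54),pot=(618,-4,56),tall=(620,-140,85),stamp=(610,-265,66),cork=(648,-216,20),mug=(745,-5,80),red=(650,-350,66)).items():
  for nm,A in(("top",P),("side",Q)):
    m=(abs(A[:,0]-x)<50)&(abs(A[:,1]-y)<50)&(A[:,2]<h+8)
    T=A[m&(A[:,2]>h-6)]; B=A[m&(A[:,2]>8)]
    if len(T)<4: print(n,nm,len(T));continue
    cc,r=cv2.minEnclosingCircle(T[:,:2].astype(np.float32)); R=cv2.minAreaRect(T[:,:2].astype(np.float32))
    print(n,nm,len(T),"mean",T.mean(0).round(1),"med z",np.median(T[:,2]).round(1),"circ",np.round(cc,1),round(r,1),"rect",[np.round(k,1) for k in R])
hsv=cv2.cvtColor(p,cv2.COLOR_RGB2HSV)
m=((hsv[...,0]<25)&(hsv[...,2]>60)).astype(np.uint8)
for n,b in dict(two=(150,225,232,280),three=(268,222,376,272)).items():
    mm=np.zeros_like(m); mm[b[1]:b[3],b[0]:b[2]]=m[b[1]:b[3],b[0]:b[2]]
    uv=np.argwhere(mm)[:,::-1]; X=onplane(uv,c,18)[:,:2].astype(np.float32)
    R=cv2.minAreaRect(X); print(n,R,"mean",X.mean(0)); print(cv2.boxPoints(R))
E
```

```text
cam [ 516.80090554  -21.909161   1114.56681358]
table z -0.8913417503416597 65.93320333641432
short top 63 mean [621.  275.9  50.6] med z 51.0 circ [619.8 277.1] 21.9 rect [array([620.8, 276.7]), array([41.7, 41.4]), np.float64(89.7)]
short side 90 mean [622.7 274.2  50.6] med z 50.8 circ [620.3 274.5] 23.6 rect [array([622.9, 274.3]), array([46.7, 39.8]), np.float64(81.0)]
punch top 106 mean [605.9 129.4  52.6] med z 52.5 circ [606.9 129.4] 18.5 rect [array([606.4, 129.7]), array([26.8, 29.5]), np.float64(15.0)]
punch side 98 mean [607.9 125.1  53.5] med z 54.0 circ [606.1 125.2] 19.8 rect [array([608.4, 126.4]), array([25.3, 38.7]), np.float64(18.9)]
pot top 288 mean [620.   -3.3  55.2] med z 55.1 circ [619.7  -3. ] 26.5 rect [array([620.4,  -2.9]), array([51.7, 49.4]), np.float64(89.6)]
pot side 321 mean [622.2  -7.8  56.1] med z 56.5 circ [623.4  -4. ] 28.0 rect [array([623.4,  -4.1]), array([54.2, 50.8]), np.float64(62.0)]
tall top 61 mean [ 633.7 -156.4   84.3] med z 84.6 circ [ 633.5 -156.9] 21.8 rect [array([ 633.1, -156.4]), array([40.3, 42.4]), np.float64(88.3)]
tall side 1
[... 1081 characters left out ...]
 -373.8] 15.5 rect [array([ 667.8, -373.9]), array([30.5, 28.8]), np.float64(18.7)]
red side 251 mean [ 669.6 -379.7   65.7] med z 66.1 circ [ 670.2 -377.6] 15.7 rect [array([ 669.9, -378.4]), array([26.9, 29.5]), np.float64(56.6)]
two ((459.5323486328125, 173.534912109375), (159.5386199951172, 81.96410369873047), 79.81778717041016) mean [459.22644 173.41101]
[[405.09418  102.26671 ]
 [485.7674    87.777145]
 [513.9705   244.80312 ]
 [433.2973   259.29266 ]]
three ((472.346435546875, -187.52877807617188), (81.51016998291016, 235.7351837158203), 1.8071906566619873) mean [ 472.0974  -187.63982]
[[ 427.89453  -71.00507]
 [ 435.32874 -306.623  ]
 [ 516.79834 -304.0525 ]
 [ 509.36414  -68.43457]]
```

```bash
cat >> h.py <<'E'
def rot(a,s=1): # jaws (tool y) along (cos a, sin a) *s, tool z down
    y=s*np.array([np.cos(a),np.sin(a),0]); z=np.array([0,0,-1.]); return np.c_[np.cross(y,z),y,z]
E
python3 - <<'E'
from h import *
z=np.load("top0.npz"); d=z["d"]; W=np.load("W0.npy"); S=np.load("S0.npy"); sd=np.load("side0.npz")["d"]
P=W[d>0];Q=S[sd>0]
for n,x,y,zl,zh in(("stamp",622,-278,15,24),("punch",606,129,36,60)):
  for A in (P,Q,np.r_[P,Q]):
    m=(np.hypot(A[:,0]-x,A[:,1]-y)<36)&(A[:,2]>zl)&(A[:,2]<zh); T=A[m][:,:2].astype(np.float32)
    print(n,len(T),cv2.minAreaRect(T))
print(sensors.read_state()["eef_rot"].round(2))
a2=np.radians(-10.2);a3=np.radians(1.8)
for nm,pos,a in(("short",(620,276),a2),("punch",(606,129),a3+.25),("pot",(620,-3.5),a3),("tall",(633,-157),a3),("stamp",(622,-278),.3),("t2",(459,173),a2),("t3",(472,-187),a3)):
  for s in(1,-1):
    for h in (30,220):
      q=ctrl.solve_ik([*pos,h],rot(a,s)); print(nm,s,h,None if q is None else np.round(q,2))
E
```

```text
stamp 107 ((622.259765625, -277.6498107910156), (42.1320915222168, 42.181663513183594), 72.8580551147461)
stamp 316 ((623.590576171875, -278.16485595703125), (44.80302810668945, 42.196876525878906), 70.77202606201172)
stamp 423 ((622.8700561523438, -278.70574951171875), (44.745704650878906, 43.97039031982422), 72.8580551147461)
punch 267 ((605.6663208007812, 129.17538452148438), (40.276275634765625, 50.31794738769531), 14.856017112731934)
punch 249 ((608.524169921875, 126.55059814453125), (40.41580581665039, 50.129188537597656), 13.304309844970703)
punch 516 ((607.1536865234375, 127.88121795654297), (42.5648078918457, 53.22458267211914), 13.103338241577148)
[[ 0.97  0.25 -0.  ]
 [ 0.25 -0.97  0.  ]
 [ 0.   -0.   -1.  ]]
short 1 30 [ 0.29  0.66  1.41 -0.    1.07  0.47]
short 1 220 [ 0.29  0.45  1.3  -0.    1.39  0.47]
short -1 30 [ 0.29  0.66  1.41 -0.    1.07 -2.67]
short -1 220 [ 0.29  0.45  1.3  -0.    1.39 -2.67]
punch 1 30 [ 0.07  0.56  1.58 -0.    1.01 -0.21]
punch 1 220 [ 0.07  0.33  1.46 -0.    1.35 -0.21]
punch -1 30 None
punch -1 220 None
pot 1 30 [-0.15  0.56  1.57 -0.    1
[... 161 characters left out ...]
  1.37 -0.    1.37 -0.41]
tall -1 30 [-0.38  0.62  1.48 -0.    1.04  2.73]
tall -1 220 [-0.38  0.4   1.37 -0.    1.37  2.73]
stamp 1 30 [-0.55  0.66  1.4  -0.    1.08 -0.85]
stamp 1 220 [-0.55  0.46  1.29 -0.    1.39 -0.85]
stamp -1 30 [-0.55  0.66  1.4  -0.    1.08  2.29]
stamp -1 220 [-0.55  0.46  1.29 -0.    1.39  2.29]
t2 1 30 [ 0.18  0.35  1.91 -0.    0.89  0.36]
t2 1 220 [ 0.18  0.06  1.78 -0.    1.3   0.36]
t2 -1 30 [ 0.18  0.35  1.91 -0.    0.89 -2.78]
t2 -1 220 [ 0.18  0.06  1.78 -0.    1.3  -2.78]
t3 1 30 [-0.55  0.38  1.86 -0.    0.9  -0.58]
t3 1 220 [-0.55  0.1   1.74 -0.    1.3  -0.58]
t3 -1 30 [-0.55  0.38  1.86 -0.    0.9   2.56]
t3 -1 220 [-0.55  0.1   1.74 -0.    1.3   2.56]
```

```bash
cat >> h.py <<'E'
A2=np.radians(-10.2);A3=np.radians(1.8)
C2=np.array([459.5,173.5]);C3=np.array([472.3,-187.5])
def slot(C,a,y): return C+y*np.array([-np.sin(a),np.cos(a)])
def st(tag):
    s=sensors.read_state(); print(tag,"t",round(s["t"],1),"pos",s["eef_pos"].round(1),"w",round(s["grip_width"],1),"F",s["force"].round(1)); return s
ZT=230
def pick(xy,a,gh,opening,force=30):
    """gh: grasp-point height above foot (table)"""
    R=rot(a); z=gh+6
    ctrl.gripper_to(opening)
    ctrl.move_ptp([*xy,ZT],R)
    hit=ctrl.move_l([*xy,z+40],vel=250)
    hit=ctrl.move_l([*xy,z],vel=80,threshold=12); print("hit",hit)
    ctrl.gripper_to(0,force); st("gripped")
    ctrl.move_l([*xy,z+20],vel=80); ctrl.move_l([*xy,ZT],vel=250); st("lifted")
def place(xy,a,gh,opening):
    R=rot(a); z=gh+6+5
    ctrl.move_ptp([*xy,ZT],R)
    ctrl.move_l([*xy,z+25],vel=220)
    st("above"); hit=ctrl.move_l([*xy,z+0.5],vel=40,threshold=6); print("hit",hit); st("down")
    ctrl.gripper_to(opening); st("open")
    ctrl.move_l([*xy,z+60],vel=120); ctrl.move_l([*xy,ZT],vel=300)
def shot(n,names=("top","side"),box=None):
    for k in names:
        p,d=optics.grab_frame(k); np.savez(f"{k}_{n}.npz",p=p,d=d); cv2.imwrite(f"pics/{k}_{n}.png",p[:,:,::-1])
E
python3 - <<'E'
from h import *
pick((633,-157),A3,62,66)
shot("tall_lift",("side",))
E
```

```text
hit False
gripped t 4.3 pos [ 633.6 -157.3   68.8] w 43.9 F [ 0.1 -0.5  1.6]
lifted t 5.4 pos [ 632.  -156.6  228.3] w 43.6 F [-0.1 -0.6 -0.6]
```

View pics/side_tall_lift.png

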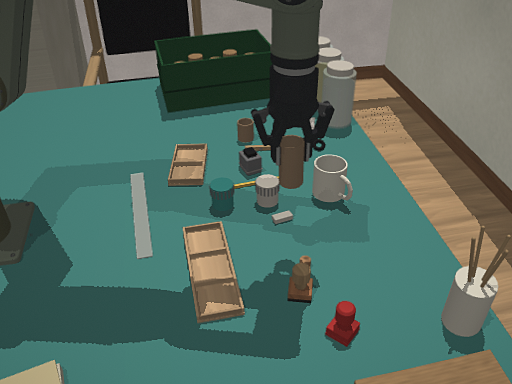

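The tall tube hangs upright in the jaws at (291,162), and the neighbours have not moved. Placing it now.

Run:
```python
from h import *
place(slot(C3,A3,-77),A3,62,62)
pick((622.7,-278.2),np.radians(-17.2),50,60)
shot("stamp_lift",("side","top"))
```

```text
above t 7.0 pos [ 476.1 -264.6   98.8] w 43.7 F [ 0.6 -0.4  0.3]
hit True
down t 7.6 pos [ 474.6 -264.2   73.4] w 43.8 F [0.  0.1 3.7]
open t 8.0 pos [ 473.7 -263.5   72.4] w 61.7 F [-0.3  0.1  0.1]
hit False
gripped t 11.6 pos [ 623.3 -278.6   56.9] w 31.2 F [0.6 0.3 1.6]
lifted t 12.8 pos [ 621.6 -277.6  227.9] w 31.3 F [ 0.3  0.6 -1.3]
```

View pics/side_stamp_lift.png

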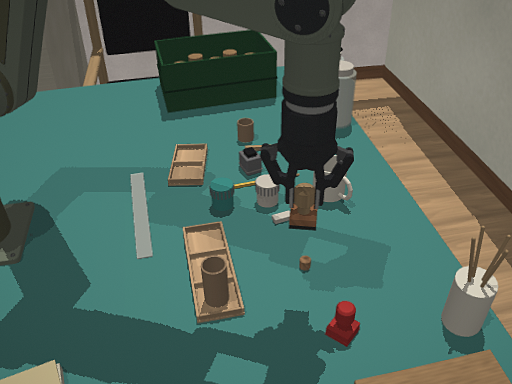

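The tall tube stands in the end compartment at (215,285), and the wooden stamp is held level at (303,207). Next I place the stamp and pick up the short tube.

Run:
```python
from h import *
place(slot(C2,A2,-38.5),A2,50,50)
pick((620.2,276),A2,35,66)
shot("short_lift",("side","top"))
```

```text
above t 15.3 pos [454.  135.4  86.8] w 31.0 F [-0.1  0.2 -1.6]
hit True
down t 15.9 pos [452.1 135.5  61.7] w 30.8 F [ 1.  -0.9  4.2]
open t 16.3 pos [451.1 135.4  60.8] w 50.1 F [-0.4  0.  -0.9]
hit False
gripped t 20.4 pos [620.9 276.2  41.9] w 43.7 F [0.2 1.1 1.7]
lifted t 21.6 pos [619.  275.6 227.9] w 43.6 F [-0.6 -0.3 -0. ]
```

View pics/side_short_lift.png

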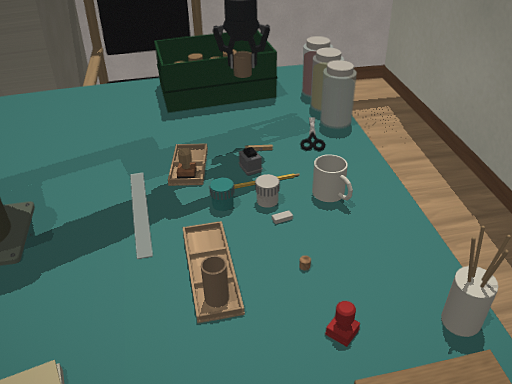

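The stamp stands in its compartment at (187,165) and the short tube is held upright at (243,66). Next I place the tube and pick up the punch.

Run:
```python
from h import *
place(slot(C2,A2,38.5),A2,35,62)
pick((606.5,128.2),np.radians(14.4),33,64,40)
shot("punch_lift",("side","top"))
```

```text
above t 23.3 pos [467.9 211.9  71.8] w 43.6 F [-0.1  0.6 -0.1]
hit True
down t 23.9 pos [465.7 211.2  46.8] w 43.9 F [-0.8 -0.1  4.8]
open t 24.2 pos [464.7 210.9  45.9] w 62.0 F [ 0.  -0.6 -0.2]
hit False
gripped t 28.0 pos [607.3 128.2  39.8] w 39.2 F [0.5 0.3 0.9]
lifted t 29.3 pos [605.2 128.1 227.9] w 39.3 F [ 0.4  0.5 -1.5]
```

View pics/side_punch_lift.png

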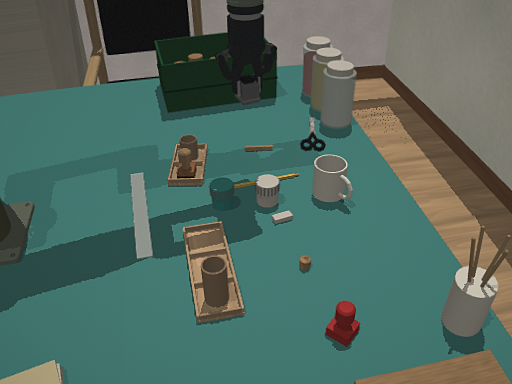

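Both printing items stand in their tray at (187,150) and (185,163), and the punch is held at (247,90). Next the punch goes into its compartment, then I pick up the white pot.

Run:
```python
from h import *
place(slot(C3,A3,77),A3,33,58)
pick((620.5,-3.5),A3,42,72,35)
shot("pot_lift",("side","top"))
```

```text
above t 31.3 pos [ 471.2 -110.5   69.9] w 39.4 F [ 0.3  0.5 -0.9]
hit True
down t 31.9 pos [ 469.4 -110.4   44.8] w 39.5 F [-0.5 -0.4  3.3]
open t 32.2 pos [ 468.  -109.8   43.9] w 58.2 F [ 0.5 -0.2  0.1]
hit False
gripped t 36.2 pos [621.3  -3.6  48.9] w 51.4 F [ 0.8 -0.6  1.4]
lifted t 37.4 pos [619.2  -3.3 228. ] w 51.3 F [-1.  -0.3 -2. ]
```

View pics/side_pot_lift.png

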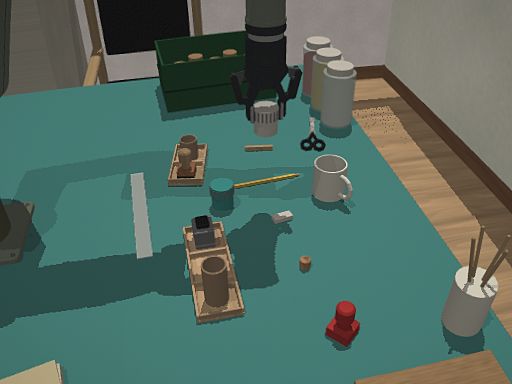

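The punch stands in the end compartment at (205,232), and the white pot is held upright at (265,118). Placing the pot.

Run:
```python
from h import *
place(slot(C3,A3,0),A3,42,66)
ctrl.move_ptp([400,20,300],rot(0)); ctrl.hold(0.3)
# arm out of view of trays
ctrl.set_joints([-1.474,0.207,1.542,0,1.393,-0.15]); ctrl.hold(0.5); st("park")
shot("end")
S=np.load("side_end.npz");T=np.load("top_end.npz")
P=cloud(T["p"],T["d"],optics.camera_params("top"))[T["d"]>0];Q=cloud(S["p"],S["d"],optics.camera_params("side"))[S["d"]>0]
for n,(C,a,y,h) in dict(stamp=(C2,A2,-38.5,71),short=(C2,A2,38.5,57),tall=(C3,A3,-77,90),pot=(C3,A3,0,61),punch=(C3,A3,77,59),mug=(np.array([762,-1]),0,0,80)).items():
  c=slot(C,a,y)
  for k,A in(("top",P),("side",Q)):
    X=A[(np.hypot(*(A[:,:2]-c).T)<46)&(abs(A[:,2]-h)<7)]
    if len(X)<5: print(n,k,len(X));continue
    cc,r=cv2.minEnclosingCircle(X[:,:2].astype(np.float32)); e=np.array(cc)-C; ca,sa=np.cos(a),np.sin(a)
    print(n,k,"local",np.round([ca*e[0]+sa*e[1],-sa*e[0]+ca*e[1]],1),"r",round(r,1),"z",np.median(X[:,2]).round(1),"want",h)
i=np.hstack([cv2.resize(T["p"][160:280,150:380],(398,208)),cv2.resize(S["p"][120:330,150:360],(398,398))[:208]]) 
cv2.imwrite("pics/endcrop.png",cv2.resize(S["p"][125:330,150:370],None,fx=2.7,fy=2.7,interpolation=cv2.INTER_CUBIC)[:,:,::-1])
```

```text
above t 39.3 pos [ 473.7 -187.6   78.9] w 51.6 F [ 0.   0.4 -1.5]
hit True
down t 39.9 pos [ 471.7 -187.2   53.8] w 51.1 F [-0.2  0.5  4.2]
open t 40.2 pos [ 470.6 -186.5   52.8] w 65.8 F [ 0.1 -0.6 -0.4]
park t 45.3 pos [ 140.8 -557.4  255.8] w 65.9 F [ 0.4  0.4 -0.6]
stamp top local [ -1.6 -36.8] r 15.6 z 69.4 want 71
stamp side local [  1.1 -40.9] r 15.4 z 70.4 want 71
short top local [-1.7 39. ] r 21.6 z 55.3 want 57
short side local [ 0.3 38.1] r 24.1 z 55.0 want 57
tall top local [ -0.6 -74.8] r 22.0 z 88.8 want 90
tall side local [  1.4 -76.6] r 23.1 z 88.9 want 90
pot top local [-2.1  1.3] r 26.8 z 60.5 want 61
pot side local [ 0.1 -0.1] r 27.7 z 61.3 want 61
punch top local [ 1.3 73.4] r 23.0 z 58.6 want 59
punch side local [-2.7 75.5] r 20.9 z 59.2 want 59
mug top local [ 0.9 -1. ] r 37.3 z 79.0 want 80
mug side local [ 3.5 -0.4] r 39.6 z 79.0 want 80
```

View pics/endcrop.png

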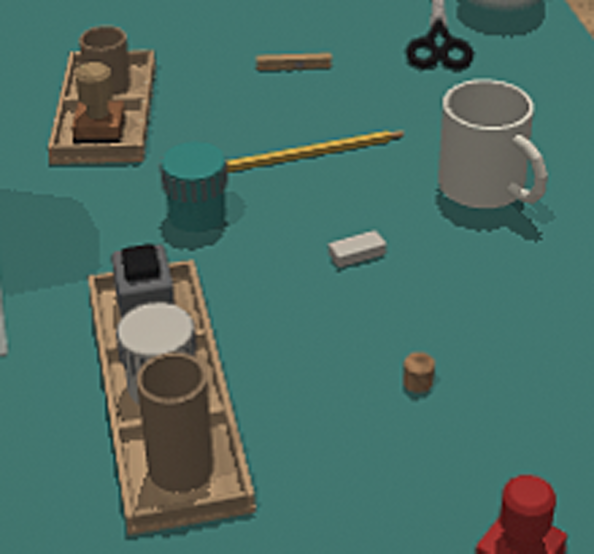

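View pics/top_end.png

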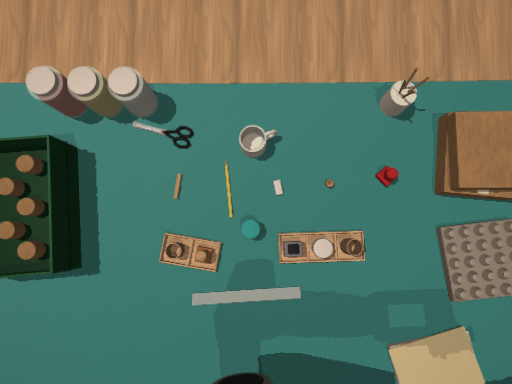

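All five parts stand upright in the right compartments: the short tube at (176,251) and stamp at (204,256) in the top view, then the punch at (293,249), pot at (322,248) and tall tube at (351,246). The mug is still at (254,140), and the arm is clear. Handing in.

```bash
python3 -c "
from plant import ctrl
ctrl.finish_job()"
```

```text
the job is handed in; nothing more can be done
```

Both kits are made up and the job is handed in, at about 45 s of the 125 s allowed. `finish_job` reports no verdict, so the result rests on my own checks.

- **Two-compartment tray:** the wooden stamp and the short tube, one in each.
- **Three-compartment tray:** the white glue pot in the middle, with the tall tube and the punch either side.

**Last checks:** the final top and side pictures show every item upright. Each measured within about 4 mm of its compartment centre, with its top within 2 mm of the height expected on the tray floor. The mug is within about 1 mm of where it started, and the red stamp and turquoise pot were left alone. The gripper released every item and the arm was parked clear.

**Disagreements:** the two cameras differed by up to about 4 mm on position, which is well inside the tolerances. On each placing, the arm stopped on first contact, about 2 mm above the commanded height. The final height checks show the items resting on the floor.

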